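# Prop the next shelf of a kiln load

## Robot

A 7-joint arm with a two-finger parallel gripper is mounted at the origin on the work surface; the furniture and walls round the work are solid. World frame = base frame: x ahead of the robot, y to its left, z up, the work surface at z = 0. Lengths are in m, angles in rad, forces in N, time in s.
With the tool pointing down it reaches from about 0.425 to 0.825 m from the base axis. Payload 3.6 kg.
Tool frame: the origin (TCP) lies midway between the tips of the shut fingers; the grasp point (between the pads) lies 19 mm behind it; z points along the fingers, y is the line along which they close (so a half turn about z gives the same grasp; the last joint's range is limited). The gripper opens to 85 mm and grips with 20 to 120 N. Pads are 22 mm wide; open, the fingers measure 114 mm over their backs; the gripper's body (76 mm by 85 mm) begins 54 mm behind the grasp point. The pads swing forward as they close: fully open they stand 13 mm farther back than shut.
Start: joints at [1.167, 0.615, -0.013, 1.423, 0.008, 1.103, -0.04], TCP at [0.24, -0.604, 0.231] pointing down, gripper open.
Joint ranges: [-3.12, 3.12], [-0.3, 2.06], [-1.34, 1.32], [0.26, 2.42], [-1.36, 4.5], [0.01, 1.98], [-2.84, 2.84]. Speed limits (rad/s): [2.79, 2.79, 3.14, 3.14, 3.14, 3.14, 3.14].

## Interface

Orientations are given as a rotation vector (axis times angle).
In Python, from workcell import env gives the robot as it stands. The module is installed in compiled form; this text tells all that it offers.
- The arm moves only by the tool step_arm, never from a script. Its argument "steps" is one flat list of numbers, 4 for each row, row after row: the shift along the tool's x, y, z in cm, then the turn about the tool's z in degrees. In form: [x, y, z, turn, x, y, z, turn, ...]. A call has exactly 5 rows; each row shifts and turns the commanded pose from where the row before left it, along the tool's axes as they then stand; what a row does not reach is not made up. A row lasts 1/10 s, in which the tool goes at most 50 mm and 8.59 degrees, less where a joint would pass 70% of its speed; a pose out of reach is approached as far as the arm can. A call with a gripper value outside its range is refused whole. "jaw" is the opening, from 0 (shut) to 1 (fully open), set as the call begins (left out, the last holds). The fingers move at their own pace and stop on an object; the grip force is fixed at half the most. Time passes only in rows, so rows that do not move let the fingers close, or fill a call up. It gives the time, the measured TCP pose, the force, the opening and the grip force at its end, in the units of the state.
- env.get_state(): the state, without advancing time (a new reading comes with each control period).
- env.capture(name): name is "scene" or "top" or "wrist"; returns (picture, depth): 384x512x3 uint8, red, green, blue; 384x512 float32, m along the optical axis (not along the pixel's ray), 0 where there is no reading.
- env.get_calibration(name): a dict with "intrinsics" (3x3 intrinsics, pixels), "rvec" (rotation vector, rad) and "tvec" (3), from world to camera coordinates, as OpenCV has them. Camera axes: x right, y down, z forward; pixel columns grow to the right and rows downward; lengths in m; the calibration is good to about 2 mm. A picture is of the moment at which its call begins: read the wrist's pose just before it. get_calibration takes no time and is no camera call; for the wrist camera it gives the pose at the moment of the call.
- env.hand_in(): hands the job in; it is judged then, once.
The state is a dict: "t": time; "joints": joint angles; "dq": joint speeds; "joint_torque": joint torques, N m; "tcp_pos": TCP position; "tcp_rot": TCP orientation; "force": force on the tool from outside, world axes, zero at the start; "torque": the same for the moment, N m; "opening": opening from 0.0 (shut) to 1.0 (fully open); "grip_force": force on a finger pad.
Only numpy, scipy, OpenCV 4.12 (cv2) and the standard library are available. Lean on these libraries where they do the work, as an engineer would, in place of code of your own. Each camera call takes 0.05 s, during which the arm holds its last target. There are 200 camera calls.

## Task

Build the next tier of this kiln load. Stand the three tall props upright on the three round marks of the white kiln shelf that carries the two clay cups, then gently lay the notched kiln shelf on them, level and squarely over the shelf below. Do not disturb the cups, and leave the two short props, which would not clear them, standing where they are.

Things in the scene. Friction and masses are not known exactly. Their poses are not given: they have to be found in the camera images.
- hearth: fixed kiln base: grey tray 256 x 172 mm (end handles reach x = +-150), pale bricks, white lower shelf 236 x 150 mm on top, its face at z = 72 mm. Origin: centre of the underside, on the table; x along the long side, z up. Three round marks (40 mm brown rings) on the face at (x, y) = (88, 42), (88, -42), (-88, 0) mm, one prop centred on each
- tall_prop_a: cylindrical buff ceramic kiln prop (tube, 36 mm outside diameter, 15 mm bore seen in the end) standing upright; one of the three tall ones, alike, 80 mm high; origin at the centre of its foot, z up along its axis; about 140 g
- tall_prop_b: cylindrical buff ceramic kiln prop (tube, 36 mm outside diameter, 15 mm bore seen in the end) standing upright; one of the three tall ones, alike, 80 mm high; origin at the centre of its foot, z up along its axis; about 140 g
- tall_prop_c: cylindrical buff ceramic kiln prop (tube, 36 mm outside diameter, 15 mm bore seen in the end) standing upright; one of the three tall ones, alike, 80 mm high; origin at the centre of its foot, z up along its axis; about 140 g
- short_prop_a: cylindrical buff ceramic kiln prop (tube, 36 mm outside diameter, 15 mm bore seen in the end) standing upright; one of the two short ones, not to be used, 45 mm high; origin at the centre of its foot, z up along its axis; about 80 g
- short_prop_b: cylindrical buff ceramic kiln prop (tube, 36 mm outside diameter, 15 mm bore seen in the end) standing upright; one of the two short ones, not to be used, 45 mm high; origin at the centre of its foot, z up along its axis; about 80 g
- upper_shelf: notched kiln shelf, white top, flat on the table at the start: 220 (x) x 130 (y) x 16 mm thick; a notch 60 mm long, 33 mm deep in the middle of each long side leaves a 64 mm wide web (along y) to grip, at its centre of mass; origin: centre of the underside, z up; 440 to 690 g. On the tall props its underside is 152 mm above the table. Half a turn makes no difference
- cup_1: small dark brown unfired clay cup, 60 mm across the rim and 58 mm high, standing on the lower shelf at about (-8, 37) mm in the hearth's frame; fragile, stays where it is; origin at the centre of its foot, z up
- cup_2: small dark brown unfired clay cup, 60 mm across the rim and 58 mm high, standing on the lower shelf at about (-8, -37) mm in the hearth's frame; fragile, stays where it is; origin at the centre of its foot, z up
Not all that is in view belongs to the job. What is shaped like the tall_prop_b but yellow is not meant.

How it is judged:
On the way:
1. the three tall props stand upright on the three marks, one on each (((x of tall_prop_a in the frame of hearth between 0.074 and 0.102 m and y of tall_prop_a in the frame of hearth between 0.028 and 0.056 m and z of tall_prop_a in the frame of hearth between 0.068 and 0.076 m and angle between tall_prop_a's own z axis and vertical below 0.06 rad) or (x of tall_prop_b in the frame of hearth between 0.074 and 0.102 m and y of tall_prop_b in the frame of hearth between 0.028 and 0.056 m and z of tall_prop_b in the frame of hearth between 0.068 and 0.076 m and angle between tall_prop_b's own z axis and vertical below 0.06 rad) or (x of tall_prop_c in the frame of hearth between 0.074 and 0.102 m and y of tall_prop_c in the frame of hearth between 0.028 and 0.056 m and z of tall_prop_c in the frame of hearth between 0.068 and 0.076 m and angle between tall_prop_c's own z axis and vertical below 0.06 rad)) and ((x of tall_prop_a in the frame of hearth between 0.074 and 0.102 m and y of tall_prop_a in the frame of hearth between -0.056 and -0.028 m and z of tall_prop_a in the frame of hearth between 0.068 and 0.076 m and angle between tall_prop_a's own z axis and vertical below 0.06 rad) or (x of tall_prop_b in the frame of hearth between 0.074 and 0.102 m and y of tall_prop_b in the frame of hearth between -0.056 and -0.028 m and z of tall_prop_b in the frame of hearth between 0.068 and 0.076 m and angle between tall_prop_b's own z axis and vertical below 0.06 rad) or (x of tall_prop_c in the frame of hearth between 0.074 and 0.102 m and y of tall_prop_c in the frame of hearth between -0.056 and -0.028 m and z of tall_prop_c in the frame of hearth between 0.068 and 0.076 m and angle between tall_prop_c's own z axis and vertical below 0.06 rad)) and ((x of tall_prop_a in the frame of hearth between -0.102 and -0.074 m and y of tall_prop_a in the frame of hearth between -0.014 and 0.014 m and z of tall_prop_a in the frame of hearth between 0.068 and 0.076 m and angle between tall_prop_a's own z axis and vertical below 0.06 rad) or (x of tall_prop_b in the frame of hearth between -0.102 and -0.074 m and y of tall_prop_b in the frame of hearth between -0.014 and 0.014 m and z of tall_prop_b in the frame of hearth between 0.068 and 0.076 m and angle between tall_prop_b's own z axis and vertical below 0.06 rad) or (x of tall_prop_c in the frame of hearth between -0.102 and -0.074 m and y of tall_prop_c in the frame of hearth between -0.014 and 0.014 m and z of tall_prop_c in the frame of hearth between 0.068 and 0.076 m and angle between tall_prop_c's own z axis and vertical below 0.06 rad))), for 0.2 s.
At the end, for the whole second after the job is handed in: A tall prop upright on each mark (within 14 mm along and across); the notched shelf on all three, level (2.3 degrees, 4 mm), centred over the lower shelf within 15 mm and 7 degrees; all at rest; cups upright and within 15 mm, short props upright and within 30 mm, of where they stood (all of step 1 and x of upper_shelf in the frame of hearth between -0.015 and 0.015 m and y of upper_shelf in the frame of hearth between -0.015 and 0.015 m and z of upper_shelf in the frame of hearth between 0.148 and 0.156 m and angle between upper_shelf's own z axis and vertical below 0.04 rad and angle between the x axis of upper_shelf and the x axis of hearth, either way round below 0.12 rad and linear speed of each of upper_shelf, tall_prop_a, tall_prop_b, tall_prop_c below 0.01 m/s and distance of each of cup_1, cup_2 from where it was at the start of the episode below 0.015 m and angle between each of cup_1, cup_2, short_prop_a, short_prop_b's own z axis and vertical below 0.1 rad and distance of each of short_prop_a, short_prop_b from where it was at the start of the episode below 0.03 m); the robot touches nothing.
It fails at once if a cup was pushed more than 20 mm or tipped (distance of any of cup_1, cup_2 from where it was at the start of the episode above 0.02 m or angle between any of cup_1, cup_2's own z axis and vertical above 0.3 rad).
It fails at once if a short prop was moved more than 40 mm or tipped over (distance of any of short_prop_a, short_prop_b from where it was at the start of the episode above 0.04 m or angle between any of short_prop_a, short_prop_b's own z axis and vertical above 0.5 rad).
It fails at once if the notched shelf was dropped or thrown (it moved faster than 0.4 m/s without the fingers on it) (linear speed of upper_shelf above 0.4 m/s and contact force between upper_shelf and the fingers below 0.1 N).
It also fails if it takes over 104 s, if anything falls off the work surface, if the arm or the gripper's body presses on something with over 40 N, if the wrist force passes 120 N, or if a joint passes its speed limit or range.

## Working session

There is one attempt and no reset: what is moved stays moved. The work goes in short steps, Python scripts to look and compute and a tool call to move; the robot and the scene stay as the last step left them, time stands still between calls to the robot, and variables do not carry over. Pictures are saved under pics/ and viewed, at most 14 in all, crops included, and the job is handed in when it is done.

Besides the shell and the picture viewer there is one more tool, called after "Emit:" as name(argument=value, ...) on one line, values as JSON. step_arm: Moves the arm, as the interface text tells. Its arguments: {"type":"object","properties":{"steps":{"type":"array","items":{"type":"number"}},"jaw":{"type":"number"}},"required":["steps"]}

```bash
mkdir -p pics; cat > h.py <<'E'
import numpy as np, cv2
from workcell import env
from scipy.spatial.transform import Rotation as R
def cap(n):
    c=env.get_calibration(n); im,d=env.capture(n)
    return im,d,c
def save(im,f): cv2.imwrite('pics/'+f,im[:,:,::-1])
def pts(d,c):
    K=c['intrinsics'];v,u=np.indices(d.shape)
    P=np.stack([(u-K[0,2])/K[0,0]*d,(v-K[1,2])/K[1,1]*d,d],-1)
    M=R.from_rotvec(np.ravel(c['rvec'])).as_matrix()
    return (P-np.ravel(c['tvec']))@M
def ray(u,v,z,c):
    K=c['intrinsics'];M=R.from_rotvec(np.ravel(c['rvec'])).as_matrix();t=np.ravel(c['tvec'])
    o=-M.T@t; r=M.T@np.array([(u-K[0,2])/K[0,0],(v-K[1,2])/K[1,1],1])
    return o+r*(z-o[2])/r[2]
E
python3 - <<'E'
from h import *
for n in('scene','top'):
    im,d,c=cap(n); save(im,n+'0.png'); np.savez(n+'0.npz',im=im,d=d,**c)
    print(n,c['intrinsics'][0,0],ray(256,192,0,c))
s=env.get_state();print(s['t'],s['tcp_pos'],R.from_rotvec(s['tcp_rot']).as_matrix().round(3))
E
```

```text
scene 404.1283182449372 [ 0.56825247 -0.19325552  0.        ]
top 475.38639813199075 [ 0.53022008 -0.17325381  0.        ]
0.1 [ 0.23952136 -0.60349742  0.23022292] [[ 0.929  0.369 -0.001]
 [ 0.369 -0.929  0.002]
 [-0.    -0.002 -1.   ]]
```

View pics/top0.png

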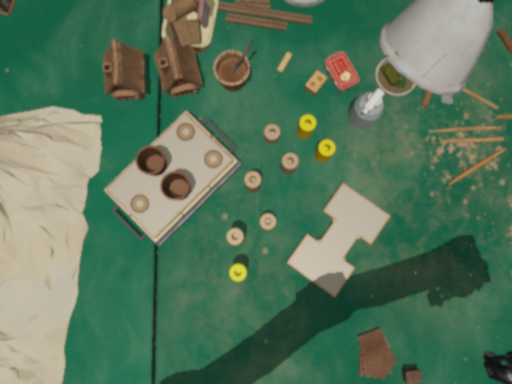

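View pics/scene0.png

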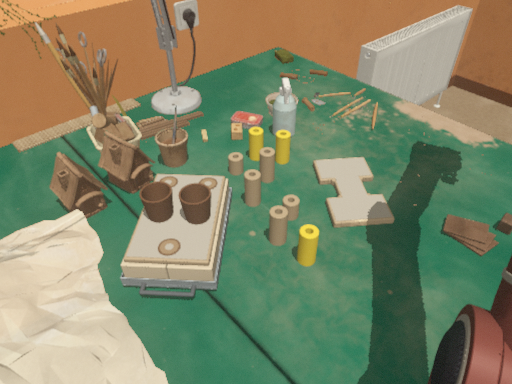

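The top view shows five buff props at (272,132), (290,161), (253,179), (268,221) and (235,236). The yellow decoys are at (307,124), (326,149) and (238,271). The hearth is centred near (173,177) and the notched shelf near (340,240). In the scene view the tall props look like (267,165), (252,188) and (278,225), and the short ones like (235,163) and (290,207).

```bash
cat > m.py <<'E'
from h import *
z=np.load('top0.npz');im,d=z['im'],z['d'];c={k:z[k] for k in('intrinsics','rvec','tvec')}
P=pts(d,c)
print('cam',ray(256,192,1e9,c)*0-R.from_rotvec(c['rvec'].ravel()).as_matrix().T@c['tvec'].ravel())
# props: top-face pixels
for u,v in[(272,132),(290,161),(253,179),(268,221),(235,236),(307,124),(326,149),(238,271)]:
    W=P[v-14:v+15,u-14:u+15].reshape(-1,3);h=np.percentile(W[:,2],97)
    T=W[abs(W[:,2]-h)<.006]; (cx,cy),r=cv2.minEnclosingCircle((T[:,:2]*1000).astype(np.float32))
    print((u,v),'h',h.round(4),'n',len(T),'mean',T.mean(0).round(4),'circ',cx.round(1),cy.round(1),round(r,1),'reach',np.hypot(cx,cy).round(0))
def comp(m,name):
    n,l,s,ce=cv2.connectedComponentsWithStats(m.astype(np.uint8))
    i=1+np.argmax(s[1:,4]);m=l==i
    cn=max(cv2.findContours(m.astype(np.uint8),0,2)[0],key=cv2.contourArea)[:,0]
    q=np.array([P[v,u,:2] for u,v in cn],np.float32)*1000
    print(name,s[i],'z',np.median(P[m][:,2]).round(4),cv2.minAreaRect(q),'mean',P[m][:,:2].mean(0).round(4))
    return m
v,u=np.indices(d.shape)
comp((P[...,2]>.008)&(P[...,2]<.03)&(u>280)&(u<400)&(v>175)&(v<300),'shelf')
f=comp((abs(P[...,2]-.072)<.01)&(u>95)&(u<250)&(v>100)&(v<250),'face')
# cups rim
m=(P[...,2]>.118)&(P[...,2]<.14)&(u>95)&(u<250)&(v>100)&(v<250)
n,l,s,ce=cv2.connectedComponentsWithStats(m.astype(np.uint8))
for i in range(1,n):
    if s[i,4]>60:
        q=(P[l==i][:,:2]*1000).astype(np.float32);print('cup',s[i],cv2.minEnclosingCircle(q))
# ring marks by ray at z=.072 : rough pixel then brown centroid
hsv=cv2.cvtColor(im,cv2.COLOR_RGB2HSV)
for a,b in[(185,131),(213,158),(140,203)]:
    w=hsv[b-12:b+13,a-12:a+13];mm=(w[...,1]>70).astype(np.uint8)
    yy,xx=np.nonzero(mm);e=cv2.fitEllipse(np.stack([xx,yy],1).astype(np.float32)) if len(xx)>5 else None
    print('mark',(a,b),len(xx),np.mean(xx)+a-12,np.mean(yy)+b-12,ray(np.mean(xx)+a-12,np.mean(yy)+b-12,.072,c).round(4))
E
python3 m.py
python3 - <<'E'
from h import *
z=np.load('top0.npz');im=z['im']
a=cv2.resize(im[105:295,95:400],None,fx=2.5,fy=2.5,interpolation=2);save(a,'crop1.png')
E
```

```text
cam [ 0.40050091 -0.17766325  1.0670759 ]Traceback (most recent call last):
  File "m.py", line 9, in <module>
    print((u,v),'h',h.round(4),'n',len(T),'mean',T.mean(0).round(4),'circ',cx.round(1),cy.round(1),round(r,1),'reach',np.hypot(cx,cy).round(0))
                                                                           ^^^^^^^^
AttributeError: 'float' object has no attribute 'round'
```

View pics/crop1.png

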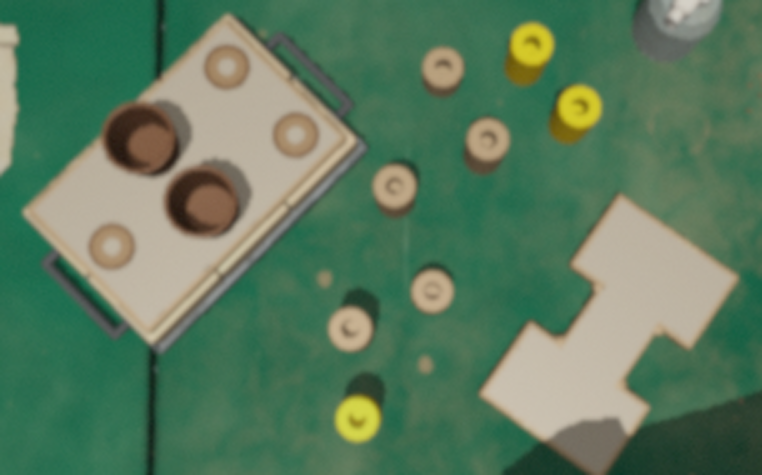

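The crop shows the three ring marks at crop pixels (227,66), (296,134) and (111,246), with the cups clear of them. The shelf's notches run to a web near crop pixel (612,330).

```bash
sed -i "s/cx.round(1),cy.round(1)/round(cx,1),round(cy,1)/" m.py; python3 m.py
```

```text
cam [ 0.40050091 -0.17766325  1.0670759 ]
(272, 132) h 0.0459 n 165 mean [ 0.6584 -0.2081  0.0436] circ 658.6 -208.3 17.6 reach 691.0
(290, 161) h 0.0806 n 181 mean [ 0.5868 -0.2453  0.0786] circ 587.4 -245.6 17.9 reach 637.0
(253, 179) h 0.0808 n 184 mean [ 0.5473 -0.1657  0.0788] circ 547.6 -166.0 18.0 reach 572.0
(268, 221) h 0.0457 n 175 mean [ 0.4609 -0.1979  0.0437] circ 461.4 -198.0 17.5 reach 502.0
(235, 236) h 0.0812 n 190 mean [ 0.428  -0.1294  0.079 ] circ 428.1 -129.0 17.8 reach 447.0
(307, 124) h 0.0808 n 178 mean [ 0.6692 -0.2833  0.0787] circ 669.5 -283.5 17.9 reach 727.0
(326, 149) h 0.0806 n 184 mean [ 0.6149 -0.323   0.0785] circ 615.3 -322.5 17.9 reach 695.0
(238, 271) h 0.0807 n 190 mean [ 0.3545 -0.1354  0.0785] circ 354.4 -135.3 17.7 reach 379.0
shelf [ 287  183  103  114 5081] z 0.015 ((424.26708984375, -355.301513671875), (130.55123901367188, 220.5663299560547), 54.26960754394531) mean [ 0.423  -0.3541]
face [ 106  112  128  128 6379] z 0.071 ((560.4794311523438, 10.342361450195312), (154.6839599609375, 240.6925048828125), 45.257102966308594) mean [0.5579 0.0067]
cup [135 146  31  29 242] ((580.6592407226562, 39.23575973510742), 29.74371337890625)
cup [160 171  30  30 226] ((528.5049438476562, -11.44943618774414), 29.661239624023438)
mark (185, 131) 211 185.3791469194313 130.54976303317537 [ 0.6544 -0.0226  0.072 ]
mark (213, 158) 206 213.72815533980582 158.38834951456312 [ 0.5937 -0.0838  0.072 ]
mark (140, 203) 190 139.25263157894736 203.1263157894737 [0.4985 0.0721 0.072 ]
```

The heights separate them cleanly: tall A (587,-246), B (548,-166) and C (428,-129) are 80 mm, and the two at (659,-208) and (461,-198) are 45 mm. The measured mark spacing of 177 mm against 176 mm confirms the hearth centre at (561,10) with yaw -45°. I'll approach prop A at tool yaw 45°.

Emit:
step_arm(steps=[0,0,0,-7.8,0,0,0,-7.8,0,0,0,-7.7,4,0,0,0,4.5,0,0,0], jaw=0.65)

```text
t: 0.6
tcp_pos: [0.2979, -0.5448, 0.2303]
tcp_rot: [-2.906, -1.192, 0.002]
force: [0.5, -0.3, -0.4]
opening: 0.648
grip_force: 0.0
```

Emit:
step_arm(steps=[4.5,0,0,0,4.5,0,0,0,4.5,0,0,0,4.5,0,0,0,4.5,0,0,0])

```text
t: 1.1
tcp_pos: [0.46, -0.3836, 0.2309]
tcp_rot: [-2.902, -1.2, 0.001]
force: [-0.0, 0.5, 0.3]
opening: 0.651
grip_force: 0.0
```

Emit:
step_arm(steps=[4.5,0,0,0,4.5,0,0,0,4.5,0,0,0,4.4,-0.7,0,0,0,0,0,0])

```text
t: 1.6
tcp_pos: [0.5858, -0.2433, 0.2306]
tcp_rot: [-2.889, -1.219, -0.009]
force: [-0.1, 1.1, -0.4]
opening: 0.653
grip_force: 0.0
```

```bash
cat > go.py <<'E'
import sys
from h import *
# args: x y z yawdeg ; prints turn, then shift in tool axes AFTER the turn
def go(x,y,z,yaw):
    s=env.get_state();M=R.from_rotvec(s['tcp_rot']).as_matrix()
    cur=np.degrees(np.arctan2(M[1,0],M[0,0]));t=(cur-yaw+180)%360-180
    D=(M@R.from_euler('z',t,degrees=True).as_matrix()).T@(np.array([x,y,z])-s['tcp_pos'])*100
    print('t',round(s['t'],2),'tcp',np.round(s['tcp_pos'],4),'yaw',cur.round(2),'turn',round(t,2),'shift',D.round(2),'tilt',M[:,2].round(4),'j7',round(s['joints'][6],2),'F',np.round(s['force'],1),'op',round(s['opening'],3),'grip',round(s['grip_force'],1))
go(*map(float,sys.argv[1:5]))
E
python3 go.py .5872 -.2455 .035 45
```

```text
t 1.6 tcp [ 0.5858 -0.2433  0.2306] yaw 45.75 turn 0.75 shift [-0.2   0.33 19.56] tilt [ 0.0027  0.008  -1.    ] j7 -0.49 F [-0.1  1.1 -0.4] op 0.653 grip 0.0
```

Emit:
step_arm(steps=[-0.2,0.3,0,0.7,0,0,4.5,0,0,0,4.0,0,0,0,2,0,0,0,0,0])

```text
t: 2.1
tcp_pos: [0.5776, -0.259, 0.1224]
tcp_rot: [-2.908, -1.176, 0.012]
force: [-1.0, 0.3, -0.3]
opening: 0.647
grip_force: 0.0
```

```bash
python3 go.py .5872 -.2455 .035 45
```

```text
t 2.1 tcp [ 0.5776 -0.259   0.1224] yaw 44.04 turn -0.96 shift [ 1.68 -0.2   8.73] tilt [-0.009   0.0016 -1.    ] j7 -0.51 F [-1.   0.3 -0.3] op 0.647 grip 0.0
```

Emit:
step_arm(steps=[0,0,0,0,0,0,0,0,0,0,0,0,0,0,0,0,0,0,0,0])

```text
t: 2.6
tcp_pos: [0.582, -0.2574, 0.1272]
tcp_rot: [2.909, 1.183, 0.002]
force: [0.0, -0.4, -0.2]
opening: 0.649
grip_force: 0.0
```

```bash
python3 go.py .5872 -.2455 .035 45
```

```text
t 2.6 tcp [ 0.582  -0.2574  0.1272] yaw 44.25 turn -0.75 shift [ 1.2  -0.48  9.22] tilt [ 1.3e-03 -6.0e-04 -1.0e+00] j7 -0.51 F [ 0.  -0.4 -0.2] op 0.649 grip 0.0
```

Emit:
step_arm(steps=[1.2,-0.5,0,-0.7,0,0,2,0,0,0,2,0,0,0,0,0,0,0,0,0])

```text
t: 3.1
tcp_pos: [0.5871, -0.2444, 0.0864]
tcp_rot: [-2.902, -1.202, -0.0]
force: [-0.5, 1.3, 0.3]
opening: 0.648
grip_force: 0.0
```

```bash
python3 go.py .5872 -.2455 .035 45
```

```text
t 3.1 tcp [ 0.5871 -0.2444  0.0864] yaw 45.01 turn 0.01 shift [-0.08  0.09  5.14] tilt [-1.e-04  7.e-04 -1.e+00] j7 -0.53 F [-0.5  1.3  0.3] op 0.648 grip 0.0
```

Aligned to about 1 mm. Next I'll descend, grip and lift.

Emit:
step_arm(steps=[0,0,1.5,0,0,0,1.5,0,0,0,1.5,0,0,0,0.6,0,0,0,0,0])

```text
t: 3.6
tcp_pos: [0.5856, -0.2449, 0.0335]
tcp_rot: [-2.901, -1.2, 0.004]
force: [-0.6, -0.5, 0.4]
opening: 0.651
grip_force: 0.0
```

Emit:
step_arm(steps=[0,0,0,0,0,0,0,0,0,0,0,0,0,0,0,0,0,0,0,0], jaw=0)

```text
t: 4.1
tcp_pos: [0.5871, -0.2454, 0.0358]
tcp_rot: [2.902, 1.201, 0.001]
force: [0.2, 0.4, 0.9]
opening: 0.404
grip_force: 59.7
```

Emit:
step_arm(steps=[0,0,0,0,0,0,0,0,0,0,0,0,0,0,0,0,0,0,0,0])

```text
t: 4.6
tcp_pos: [0.5871, -0.2455, 0.0358]
tcp_rot: [2.902, 1.201, 0.001]
force: [-0.4, -0.7, 3.9]
opening: 0.41
grip_force: 59.8
```

```bash
python3 go.py .6533 -.0227 .235 45
```

```text
t 4.6 tcp [ 0.5871 -0.2455  0.0358] yaw 44.95 turn -0.05 shift [ 20.44 -11.05 -19.92] tilt [ 9.e-04 -3.e-04 -1.e+00] j7 -0.54 F [-0.4 -0.7  3.9] op 0.41 grip 59.8
```

Emit:
step_arm(steps=[0,0,-2,0,0,0,-4,0,0,0,-5,0,0,0,-5,0,0,0,-4,0])

```text
t: 5.1
tcp_pos: [0.5865, -0.2451, 0.2374]
tcp_rot: [2.903, 1.201, 0.001]
force: [0.9, -0.2, -1.2]
opening: 0.405
grip_force: 59.9
```

Emit:
step_arm(steps=[1,-0.5,0,0,2.5,-1.3,0,0,3,-1.6,0,0,3,-1.7,0,0,3,-1.7,0,0])

```text
t: 5.6
tcp_pos: [0.626, -0.107, 0.233]
tcp_rot: [-2.9, -1.2, 0.006]
force: [-0.4, 1.4, -1.3]
opening: 0.407
grip_force: 60.0
```

Emit:
step_arm(steps=[3,-1.7,0,0,2.5,-1.3,0,0,1.5,-0.8,0,0,0.9,-0.4,0,0,0,0,0,0])

```text
t: 6.1
tcp_pos: [0.6532, -0.0223, 0.2343]
tcp_rot: [-2.901, -1.203, 0.002]
force: [0.1, -0.1, -1.2]
opening: 0.41
grip_force: 60.0
```

Emit:
step_arm(steps=[0,0,0,0,0,0,0,0,0,0,0,0,0,0,0,0,0,0,0,0])

```text
t: 6.6
tcp_pos: [0.6533, -0.0238, 0.2355]
tcp_rot: [2.903, 1.2, 0.0]
force: [-0.1, -0.2, -1.6]
opening: 0.407
grip_force: 60.0
```

```bash
python3 go.py .6533 -.0227 .108 45; python3 - <<'E'
from h import *
im,d,c=cap('wrist');save(im,'w1.png')
for M in [(.6533,-.0227,.072)]:
    p=R.from_rotvec(np.ravel(c['rvec'])).as_matrix()@np.array(M)+np.ravel(c['tvec']);q=c['intrinsics']@p;print(q/q[2])
E
```

```text
t 6.6 tcp [ 0.6533 -0.0238  0.2355] yaw 44.91 turn -0.09 shift [ 0.08 -0.08 12.75] tilt [ 1.e-04 -0.e+00 -1.e+00] j7 -0.86 F [-0.1 -0.2 -1.6] op 0.407 grip 60.0
[254.13791588 180.05955281   1.        ]
```

View pics/w1.png

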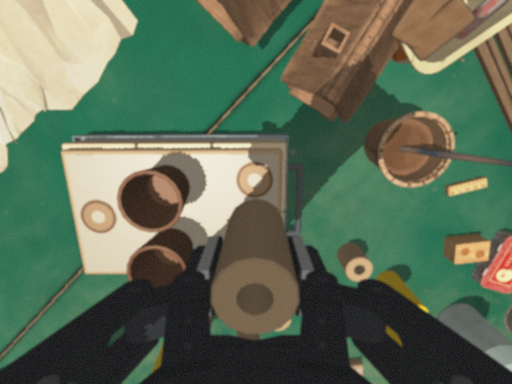

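The wrist view shows the target ring at (254,180), exactly where predicted, and the prop held upright. I'll lower it.

Emit:
step_arm(steps=[0,0,2,0,0,0,3,0,0.1,-0.1,3,0,0,0,2,0,0,0,1,0])

```text
t: 7.15
tcp_pos: [0.6521, -0.0219, 0.1231]
tcp_rot: [-2.901, -1.201, 0.006]
force: [0.4, -0.3, -0.8]
opening: 0.409
grip_force: 60.0
```

Emit:
step_arm(steps=[0,0,0.5,0,0,0,0.4,0,0,0,0.3,0,0,0,0.2,0,0,0,0,0])

```text
t: 7.65
tcp_pos: [0.6536, -0.0219, 0.1117]
tcp_rot: [2.903, 1.201, 0.001]
force: [-0.3, -0.5, -1.2]
opening: 0.41
grip_force: 60.0
```

Emit:
step_arm(steps=[0,0,0.2,0,0,0,0,0,0,0,0,0,0,0,0,0,0,0,0,0])

```text
t: 8.15
tcp_pos: [0.6535, -0.0219, 0.1094]
tcp_rot: [-2.903, -1.201, -0.0]
force: [0.5, 0.2, -1.9]
opening: 0.406
grip_force: 60.0
```

```bash
python3 go.py .6533 -.0227 .108 45
```

```text
t 8.15 tcp [ 0.6535 -0.0219  0.1094] yaw 44.95 turn -0.05 shift [-0.07  0.05  0.14] tilt [ 2.e-04  1.e-04 -1.e+00] j7 -0.89 F [ 0.5  0.2 -1.9] op 0.406 grip 60.0
```

Emit:
step_arm(steps=[0,0,0.2,0,0,0,0,0,0,0,0,0,0,0,0,0,0,0,0,0])

```text
t: 8.65
tcp_pos: [0.6537, -0.0219, 0.1078]
tcp_rot: [2.903, 1.201, 0.001]
force: [-0.1, -1.4, 2.5]
opening: 0.406
grip_force: 60.0
```

Emit:
step_arm(steps=[0,0,0,0,0,0,0,0,0,0,0,0,0,0,0,0,0,0,0,0], jaw=0.65)

```text
t: 9.15
tcp_pos: [0.6533, -0.0219, 0.1072]
tcp_rot: [-2.903, -1.201, 0.0]
force: [-1.2, 0.3, -0.4]
opening: 0.648
grip_force: 0.0
```

Emit:
step_arm(steps=[0,0,-1,0,0,0,-3,0,0,0,-4,0,0,0,-3,0,0,0,-1,0])

```text
t: 9.65
tcp_pos: [0.6556, -0.0217, 0.2325]
tcp_rot: [2.9, 1.2, 0.013]
force: [-0.4, 0.7, 0.9]
opening: 0.648
grip_force: 0.0
```

Emit:
step_arm(steps=[-2,0.3,0,0,-4,0.6,0,0,-4.5,0.7,0,0,-4,0.6,0,0,-2,0.3,0,0])

```text
t: 10.15
tcp_pos: [0.5509, -0.1608, 0.2268]
tcp_rot: [2.905, 1.192, -0.006]
force: [0.3, -0.4, -0.7]
opening: 0.648
grip_force: 0.0
```

Emit:
step_arm(steps=[-1.2,0.2,0,0,0,0,3,0,0,0,4,0,0,0,2,0,0,0,0,0])

```text
t: 10.65
tcp_pos: [0.5451, -0.1642, 0.1339]
tcp_rot: [-2.897, -1.202, 0.009]
force: [-0.3, 0.5, -0.2]
opening: 0.65
grip_force: 0.0
```

Emit:
step_arm(steps=[0,0,0,0,0,0,0,0,0,0,0,0,0,0,0,0,0,0,0,0])

```text
t: 11.15
tcp_pos: [0.5475, -0.1662, 0.138]
tcp_rot: [2.902, 1.201, 0.002]
force: [0.6, 0.3, 0.8]
opening: 0.649
grip_force: 0.0
```

```bash
python3 go.py .5474 -.1658 .035 45; python3 - <<'E'
from h import *
im,d,c=cap('top');P=pts(d,c);m=(abs(P[...,2]-.152)<.006)&(P[...,1]>-.1)&(P[...,1]<.1)&(P[...,0]>.45)&(P[...,0]<.7)
q=P[m];print(m.sum(),q.mean(0) if len(q) else 0)
save(cv2.resize(im[90:300,90:400],None,fx=2.5,fy=2.5),'t2.png')
E
```

```text
t 11.15 tcp [ 0.5475 -0.1662  0.138 ] yaw 44.95 turn -0.05 shift [ 1.00e-02 -5.00e-02  1.03e+01] tilt [ 1.3e-03 -3.0e-04 -1.0e+00] j7 -0.64 F [0.6 0.3 0.8] op 0.649 grip 0.0
220 [ 0.65264925 -0.02191001  0.15052415]
```

View pics/t2.png

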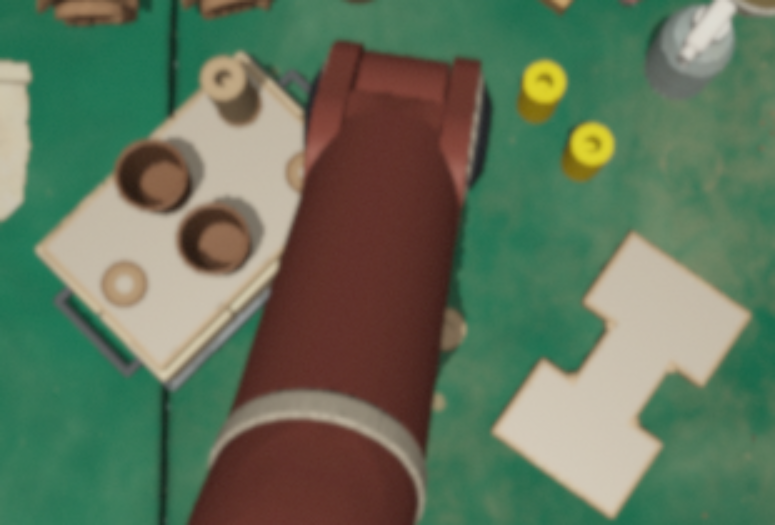

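The first prop stands upright on its mark at (653,-22), near the top left of the crop at (225,80). Now prop B.

Emit:
step_arm(steps=[0,0,3,0,0,0,3,0,0,0,2.5,0,0,0,1.2,0,0,0,0.6,0])

```text
t: 11.7
tcp_pos: [0.5468, -0.166, 0.0334]
tcp_rot: [-2.902, -1.201, 0.002]
force: [0.2, 0.4, 0.8]
opening: 0.649
grip_force: 0.0
```

Emit:
step_arm(steps=[0,0,0,0,0,0,0,0,0,0,0,0,0,0,0,0,0,0,0,0])

```text
t: 12.2
tcp_pos: [0.5475, -0.1662, 0.0349]
tcp_rot: [2.902, 1.201, 0.001]
force: [-0.0, -0.6, 0.1]
opening: 0.649
grip_force: 0.0
```

Emit:
step_arm(steps=[0,0,0,0,0,0,0,0,0,0,0,0,0,0,0,0,0,0,0,0], jaw=0)

```text
t: 12.7
tcp_pos: [0.5475, -0.1662, 0.0347]
tcp_rot: [2.903, 1.201, 0.001]
force: [-0.0, -0.2, 5.3]
opening: 0.404
grip_force: 59.3
```

Emit:
step_arm(steps=[0,0,0,0,0,0,0,0,0,0,0,0,0,0,0,0,0,0,0,0])

```text
t: 13.2
tcp_pos: [0.5475, -0.1662, 0.0347]
tcp_rot: [2.903, 1.201, 0.001]
force: [-0.8, -0.3, 6.1]
opening: 0.405
grip_force: 59.3
```

Emit:
step_arm(steps=[0,0,-2,0,0,0,-4,0,0,0,-5,0,0,0,-5,0,0,0,-4,0])

```text
t: 13.7
tcp_pos: [0.5471, -0.1659, 0.2363]
tcp_rot: [2.903, 1.201, 0.001]
force: [0.2, -0.1, -1.1]
opening: 0.408
grip_force: 59.9
```

Emit:
step_arm(steps=[0,0,0,0,1.5,-0.4,0,0,3,-0.9,0,0,3,-0.9,0,0,1.6,-0.4,0,0])

```text
t: 14.2
tcp_pos: [0.5931, -0.0779, 0.2314]
tcp_rot: [-2.894, -1.207, 0.005]
force: [0.4, 1.0, -1.5]
opening: 0.408
grip_force: 60.0
```

Emit:
step_arm(steps=[0,0,0,0,0,0,0,0,0,0,0,0,0,0,0,0,0,0,0,0])

```text
t: 14.7
tcp_pos: [0.5928, -0.0848, 0.2344]
tcp_rot: [2.904, 1.198, -0.001]
force: [-0.4, -0.9, -1.0]
opening: 0.406
grip_force: 60.0
```

```bash
python3 go.py .5936 -.083 .108 45
```

```text
t 14.7 tcp [ 0.5928 -0.0848  0.2344] yaw 44.82 turn -0.18 shift [ 0.19 -0.08 12.64] tilt [-1.e-04 -6.e-04 -1.e+00] j7 -0.77 F [-0.4 -0.9 -1. ] op 0.406 grip 60.0
```

Emit:
step_arm(steps=[0.2,-0.1,2,0,0,0,3,0,0,0,3,0,0,0,2,0,0,0,1,0])

```text
t: 15.2
tcp_pos: [0.5926, -0.0818, 0.1224]
tcp_rot: [-2.902, -1.199, 0.005]
force: [-0.4, 0.2, -1.4]
opening: 0.41
grip_force: 60.0
```

Emit:
step_arm(steps=[0,0,0.5,0,0,0,0.4,0,0,0,0.4,0,0,0,0.2,0,0,0,0,0])

```text
t: 15.7
tcp_pos: [0.5941, -0.0812, 0.1096]
tcp_rot: [2.903, 1.201, 0.001]
force: [-0.5, -0.6, -1.5]
opening: 0.41
grip_force: 60.0
```

Emit:
step_arm(steps=[0,0,0.2,0,0,0,0,0,0,0,0,0,0,0,0,0,0,0,0,0])

```text
t: 16.2
tcp_pos: [0.594, -0.0813, 0.1074]
tcp_rot: [2.903, 1.201, 0.0]
force: [0.3, -1.1, -0.5]
opening: 0.408
grip_force: 60.0
```

```bash
python3 go.py .5936 -.083 .107 45
```

```text
t 16.2 tcp [ 0.594  -0.0813  0.1074] yaw 44.95 turn -0.05 shift [-0.15  0.09  0.04] tilt [ 2.e-04  0.e+00 -1.e+00] j7 -0.8 F [ 0.3 -1.1 -0.5] op 0.408 grip 60.0
```

Emit:
step_arm(steps=[0,0,0.1,0,0,0,0,0,0,0,0,0,0,0,0,0,0,0,0,0])

```text
t: 16.7
tcp_pos: [0.5942, -0.0812, 0.1067]
tcp_rot: [2.903, 1.201, 0.001]
force: [-0.7, 0.3, 2.7]
opening: 0.412
grip_force: 60.4
```

Emit:
step_arm(steps=[0,0,0,0,0,0,0,0,0,0,0,0,0,0,0,0,0,0,0,0], jaw=0.65)

```text
t: 17.2
tcp_pos: [0.5939, -0.0812, 0.1062]
tcp_rot: [-2.903, -1.201, 0.0]
force: [0.1, -0.5, 0.2]
opening: 0.649
grip_force: 0.0
```

Emit:
step_arm(steps=[0,0,-1,0,0,0,-3,0,0,0,-4,0,0,0,-3,0,0,0,-1,0])

```text
t: 17.7
tcp_pos: [0.5961, -0.0813, 0.231]
tcp_rot: [2.899, 1.199, 0.012]
force: [-0.4, -0.3, -0.7]
opening: 0.649
grip_force: 0.0
```

Emit:
step_arm(steps=[-1.5,-0.8,0,0,-3,-1.7,0,0,-3.5,-2,0,0,-3.5,-2,0,0,-2.4,-1.3,0,0])

```text
t: 18.2
tcp_pos: [0.4369, -0.1249, 0.2258]
tcp_rot: [-2.903, -1.199, 0.005]
force: [0.2, 0.5, 0.4]
opening: 0.652
grip_force: 0.0
```

Emit:
step_arm(steps=[-1.2,-0.6,0,0,0,0,3,0,0,0,4,0,0,0,2,0,0,0,0,0])

```text
t: 18.7
tcp_pos: [0.4265, -0.1276, 0.1339]
tcp_rot: [-2.899, -1.201, 0.007]
force: [-0.0, 0.0, 0.1]
opening: 0.65
grip_force: 0.0
```

Emit:
step_arm(steps=[0,0,0,0,0,0,0,0,0,0,0,0,0,0,0,0,0,0,0,0])

```text
t: 19.2
tcp_pos: [0.4281, -0.1286, 0.1369]
tcp_rot: [2.902, 1.2, 0.002]
force: [-0.2, 0.2, 0.4]
opening: 0.648
grip_force: 0.0
```

```bash
python3 go.py .4281 -.1291 .035 45
```

```text
t 19.2 tcp [ 0.4281 -0.1286  0.1369] yaw 44.94 turn -0.06 shift [-0.04  0.03 10.19] tilt [ 1.3e-03 -3.0e-04 -1.0e+00] j7 -0.67 F [-0.2  0.2  0.4] op 0.648 grip 0.0
```

Emit:
step_arm(steps=[0,0,3,0,0,0,3,0,0,0,2.5,0,0,0,1.1,0,0,0,0.6,0])

```text
t: 19.7
tcp_pos: [0.4276, -0.1284, 0.0337]
tcp_rot: [-2.902, -1.201, 0.001]
force: [0.3, -0.0, -0.1]
opening: 0.652
grip_force: 0.0
```

Emit:
step_arm(steps=[0,0,0,0,0,0,0,0,0,0,0,0,0,0,0,0,0,0,0,0])

```text
t: 20.2
tcp_pos: [0.428, -0.1286, 0.0348]
tcp_rot: [2.902, 1.201, 0.001]
force: [0.0, 0.2, 0.3]
opening: 0.652
grip_force: 0.0
```

Emit:
step_arm(steps=[0,0,0,0,0,0,0,0,0,0,0,0,0,0,0,0,0,0,0,0], jaw=0)

```text
t: 20.7
tcp_pos: [0.4281, -0.1286, 0.0347]
tcp_rot: [2.902, 1.201, 0.001]
force: [-0.3, -1.1, 6.1]
opening: 0.409
grip_force: 59.1
```

Emit:
step_arm(steps=[0,0,0,0,0,0,0,0,0,0,0,0,0,0,0,0,0,0,0,0])

```text
t: 21.2
tcp_pos: [0.4281, -0.1286, 0.0347]
tcp_rot: [2.902, 1.201, 0.001]
force: [-0.8, -0.2, 5.2]
opening: 0.41
grip_force: 59.1
```

Emit:
step_arm(steps=[0,0,-2,0,0,0,-4,0,0,0,-5,0,0,0,-5,0,0,0,-4,0])

```text
t: 21.7
tcp_pos: [0.4274, -0.1283, 0.2365]
tcp_rot: [2.903, 1.201, 0.001]
force: [1.5, -0.3, -2.0]
opening: 0.408
grip_force: 59.9
```

Emit:
step_arm(steps=[0,0,0,0,1.5,-0.7,0,0,3,-1.4,0,0,3,-1.5,0,0,3,-1.5,0,0])

```text
t: 22.2
tcp_pos: [0.4649, -0.0172, 0.2325]
tcp_rot: [-2.902, -1.199, 0.006]
force: [1.2, 0.6, -0.8]
opening: 0.405
grip_force: 60.1
```

Emit:
step_arm(steps=[3,-1.5,0,0,3,-1.4,0,0,1.7,-0.8,0,0,1,-0.4,0,0,0,0,0,0])

```text
t: 22.7
tcp_pos: [0.498, 0.0735, 0.2329]
tcp_rot: [-2.9, -1.204, 0.004]
force: [-0.6, -0.8, -0.4]
opening: 0.408
grip_force: 60.1
```

Emit:
step_arm(steps=[0,0,0,0,0,0,0,0,0,0,0,0,0,0,0,0,0,0,0,0])

```text
t: 23.2
tcp_pos: [0.4986, 0.0718, 0.2345]
tcp_rot: [2.903, 1.2, 0.0]
force: [0.8, -0.8, -0.8]
opening: 0.412
grip_force: 60.1
```

```bash
python3 go.py .4987 .072 .107 45
```

```text
t 23.2 tcp [0.4986 0.0718 0.2345] yaw 44.9 turn -0.1 shift [ 2.000e-02 -1.000e-02  1.275e+01] tilt [ 2.e-04 -1.e-04 -1.e+00] j7 -1.09 F [ 0.8 -0.8 -0.8] op 0.412 grip 60.1
```

Emit:
step_arm(steps=[0,0,2,0,0,0,3,0,0,0,3,0,0,0,2,0,0,0,1,0])

```text
t: 23.7
tcp_pos: [0.4976, 0.0719, 0.1227]
tcp_rot: [-2.902, -1.2, 0.005]
force: [-0.4, -0.1, -0.9]
opening: 0.409
grip_force: 60.0
```

Emit:
step_arm(steps=[0,0,0.5,0,0,0,0.4,0,0,0,0.4,0,0,0,0.2,0,0,0,0,0])

```text
t: 24.2
tcp_pos: [0.4988, 0.0723, 0.1096]
tcp_rot: [2.903, 1.201, 0.001]
force: [-0.4, 0.2, -1.0]
opening: 0.409
grip_force: 60.0
```

Emit:
step_arm(steps=[0,0,0.2,0,0,0,0,0,0,0,0,0,0,0,0,0,0,0,0,0])

```text
t: 24.7
tcp_pos: [0.4987, 0.0723, 0.1074]
tcp_rot: [-2.903, -1.201, -0.0]
force: [0.4, 0.2, -0.8]
opening: 0.411
grip_force: 60.0
```

Emit:
step_arm(steps=[0,0,0.1,0,0,0,0,0,0,0,0,0,0,0,0,0,0,0,0,0])

```text
t: 25.2
tcp_pos: [0.4988, 0.0723, 0.1067]
tcp_rot: [2.903, 1.201, 0.001]
force: [-1.5, -0.5, 4.4]
opening: 0.405
grip_force: 60.5
```

```bash
python3 go.py .4987 .072 .107 45
```

```text
t 25.2 tcp [0.4988 0.0723 0.1067] yaw 44.95 turn -0.05 shift [-0.03  0.01 -0.03] tilt [ 6.e-04  1.e-04 -1.e+00] j7 -1.16 F [-1.5 -0.5  4.4] op 0.405 grip 60.5
```

Emit:
step_arm(steps=[0,0,0,0,0,0,0,0,0,0,0,0,0,0,0,0,0,0,0,0], jaw=0.65)

```text
t: 25.7
tcp_pos: [0.4986, 0.0723, 0.1062]
tcp_rot: [-2.903, -1.201, 0.0]
force: [-0.4, 0.5, 0.2]
opening: 0.645
grip_force: 0.0
```

Emit:
step_arm(steps=[0,0,-1,0,0,0,-3,0,0,0,-4,0,0,0,-4,0,0,0,-2,0])

```text
t: 26.2
tcp_pos: [0.5001, 0.0728, 0.2507]
tcp_rot: [2.902, 1.2, 0.011]
force: [-0.8, -0.5, 0.7]
opening: 0.65
grip_force: 0.0
```

Emit:
step_arm(steps=[-1.5,1,0,0,-3.2,2.3,0,0,-3.5,2.5,0,0,-3.6,2.5,0,0,-3.6,2.5,0,0])

```text
t: 26.7
tcp_pos: [0.4655, -0.1144, 0.2473]
tcp_rot: [2.902, 1.202, 0.002]
force: [-0.3, 0.3, -0.3]
opening: 0.65
grip_force: 0.0
```

Emit:
step_arm(steps=[-3.6,2.5,0,0,-3.6,2.5,0,0,-3.6,2.5,0,0,-3.6,2.5,0,0,-3.5,2.5,0,0], jaw=0.9)

```text
t: 27.2
tcp_pos: [0.4269, -0.3296, 0.2472]
tcp_rot: [2.902, 1.2, 0.001]
force: [0.1, 0.3, 0.5]
opening: 0.9
grip_force: 0.0
```

Emit:
step_arm(steps=[-2.2,1.7,0,0,0,0,0,-8.2,0,0,0,-8.2,0,0,0,-8.2,0,0,0,-8.2])

```text
t: 27.7
tcp_pos: [0.4239, -0.3554, 0.247]
tcp_rot: [2.44, 1.979, 0.0]
force: [0.4, -0.1, -0.4]
opening: 0.899
grip_force: 0.0
```

Emit:
step_arm(steps=[0,0,0,-8.2,0,0,0,-8.2,0,0,0,-8.2,0,0,0,-8.2,0,0,0,-8.2])

```text
t: 28.2
tcp_pos: [0.4238, -0.3554, 0.2471]
tcp_rot: [1.592, 2.708, -0.001]
force: [0.1, -0.6, 0.1]
opening: 0.901
grip_force: 0.0
```

Emit:
step_arm(steps=[0,0,0,-8.2,0,0,0,-8.2,0,0,0,-1,0,0,0,0,0,0,0,0])

```text
t: 28.7
tcp_pos: [0.4239, -0.3555, 0.2466]
tcp_rot: [1.176, 2.913, -0.0]
force: [0.9, 0.7, 0.3]
opening: 0.897
grip_force: 0.0
```

Emit:
step_arm(steps=[0,0,0,0,0,0,0,0,0,0,0,0,0,0,0,0,0,0,0,0])

```text
t: 29.2
tcp_pos: [0.424, -0.3554, 0.2463]
tcp_rot: [-1.173, -2.914, -0.0]
force: [0.2, -0.5, 0.6]
opening: 0.904
grip_force: 0.0
```

```bash
python3 go.py .4243 -.3553 0 144.3;  python3 - <<'E'
from h import *
im,d,c=cap('wrist');save(im,'w2.png');P=pts(d,c)
m=(P[...,2]>.009)&(P[...,2]<.022)&(np.hypot(P[...,0]-.424,P[...,1]+.355)<.14)
cn=max(cv2.findContours(m.astype(np.uint8),0,2)[0],key=cv2.contourArea)[:,0]
q=np.array([P[v,u,:2] for u,v in cn],np.float32)*1000
print(cv2.minAreaRect(q))
im,d,c=cap('top');P=pts(d,c);save(cv2.resize(im[90:300,90:400],None,fx=2.5,fy=2.5),'t3.png')
for x,y in[(.6533,-.0227),(.594,-.0815),(.4987,.072)]:
    m=(abs(P[...,2]-.15)<.008)&(np.hypot(P[...,0]-x,P[...,1]-y)<.03);q=P[m];print(m.sum(),q.mean(0).round(4),cv2.minEnclosingCircle((q[:,:2]*1000).astype(np.float32)))
E
```

```text
t 29.2 tcp [ 0.424  -0.3554  0.2463] yaw 136.15 turn -8.15 shift [-2.000e-02  3.000e-02  2.463e+01] tilt [-0.e+00  1.e-04 -1.e+00] j7 1.18 F [ 0.2 -0.5  0.6] op 0.904 grip 0.0
((425.4990539550781, -355.7353210449219), (130.2436065673828, 220.15159606933594), 54.1715087890625)
234 [ 0.6526 -0.0221  0.15  ] ((653.2335815429688, -21.588199615478516), 18.27700424194336)
230 [ 0.5937 -0.0808  0.1502] ((594.2904052734375, -80.63677978515625), 18.118209838867188)
245 [0.4981 0.0712 0.1501] ((498.5306091308594, 71.73829650878906), 18.241552352905273)
```

View pics/w2.png

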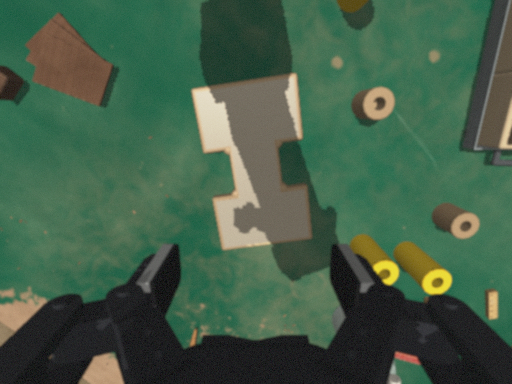

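View pics/t3.png

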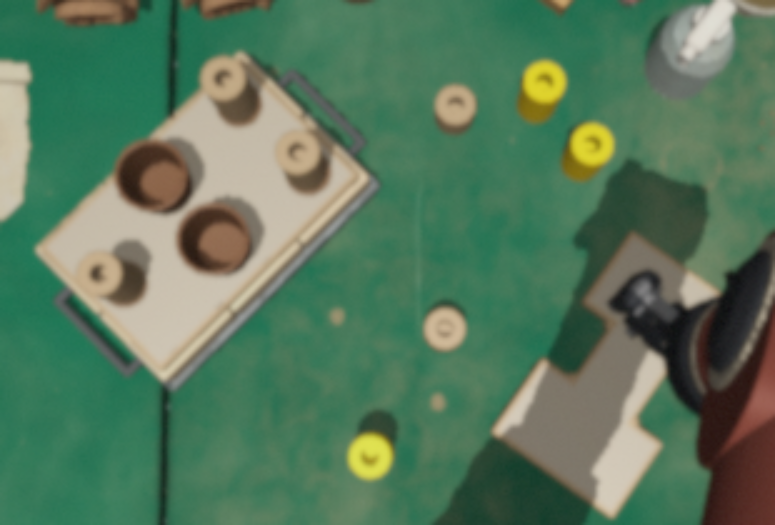

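All three props stand on their marks within 2 mm. The shelf is re-measured at (425,-355.5) with its axis at 144.2°. I'll descend onto the web.

Emit:
step_arm(steps=[0,0,0,-8,0,0,0,0,0,0,4,0,0,0,4.5,0,0,0,4.5,0], jaw=0.88)

```text
t: 29.8
tcp_pos: [0.4242, -0.356, 0.1155]
tcp_rot: [0.972, 2.985, -0.001]
force: [-0.2, -0.4, -0.5]
opening: 0.879
grip_force: 0.0
```

Emit:
step_arm(steps=[0,0,4,0,0,0,2,0,0,0,1,0,0,0,0,0,0,0,0,0])

```text
t: 30.3
tcp_pos: [0.4249, -0.3559, 0.0474]
tcp_rot: [0.968, 2.987, -0.001]
force: [-0.1, 0.2, 0.4]
opening: 0.877
grip_force: 0.0
```

Emit:
step_arm(steps=[0,0,0,0,0,0,0,0,0,0,0,0,0,0,0,0,0,0,0,0])

```text
t: 30.8
tcp_pos: [0.4241, -0.3555, 0.0465]
tcp_rot: [0.967, 2.989, -0.0]
force: [-0.3, 0.9, -0.2]
opening: 0.876
grip_force: 0.0
```

```bash
python3 go.py .425 -.3555 0 144.2
```

```text
t 30.8 tcp [ 0.4241 -0.3555  0.0465] yaw 144.14 turn -0.06 shift [-0.07  0.06  4.65] tilt [ 3.e-04 -2.e-04 -1.e+00] j7 1.13 F [-0.3  0.9 -0.2] op 0.876 grip 0.0
```

Emit:
step_arm(steps=[-0.1,0,1.5,0,0,0,1.2,0,0,0,0.8,0,0,0,0.5,0,0,0,0,0])

```text
t: 31.3
tcp_pos: [0.4243, -0.3555, 0.0051]
tcp_rot: [-0.966, -2.987, -0.001]
force: [0.4, 0.7, 0.1]
opening: 0.875
grip_force: 0.0
```

Emit:
step_arm(steps=[0,0,0.4,0,0,0,0.2,0,0,0,0,0,0,0,0,0,0,0,0,0])

```text
t: 31.8
tcp_pos: [0.4249, -0.3561, 0.0006]
tcp_rot: [0.967, 2.989, -0.0]
force: [0.3, -0.5, 0.2]
opening: 0.88
grip_force: 0.0
```

```bash
python3 go.py .425 -.3555 0 144.2; python3 - <<'E'
from h import *
im,d,c=cap('wrist');save(im,'w3.png')
E
```

```text
t 31.8 tcp [ 0.4249 -0.3561  0.0006] yaw 144.14 turn -0.06 shift [0.03 0.06 0.06] tilt [ 4.e-04 -2.e-04 -1.e+00] j7 1.08 F [ 0.3 -0.5  0.2] op 0.88 grip 0.0
```

View pics/w3.png

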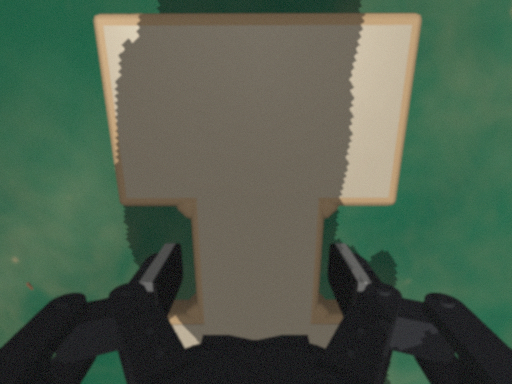

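The fingers straddle the web symmetrically, with pads near (180,270) and (333,270) and web edges near (197,270) and (320,270). I'll go 5 mm lower and close.

Emit:
step_arm(steps=[0,0,0.3,0,0,0,0.2,0,0,0,0,0,0,0,0,0,0,0,0,0])

```text
t: 32.35
tcp_pos: [0.4248, -0.356, -0.0047]
tcp_rot: [-0.967, -2.989, -0.0]
force: [-0.3, -0.4, -0.7]
opening: 0.882
grip_force: 0.0
```

Emit:
step_arm(steps=[0,0,0,0,0,0,0,0,0,0,0,0,0,0,0,0,0,0,0,0], jaw=0)

```text
t: 32.85
tcp_pos: [0.4253, -0.3557, -0.004]
tcp_rot: [0.966, 2.988, 0.0]
force: [-0.7, 1.8, 5.6]
opening: 0.733
grip_force: 69.1
```

Emit:
step_arm(steps=[0,0,0,0,0,0,0,0,0,0,0,0,0,0,0,0,0,0,0,0])

```text
t: 33.35
tcp_pos: [0.4253, -0.3557, -0.004]
tcp_rot: [0.966, 2.988, 0.0]
force: [-0.2, 2.2, 6.1]
opening: 0.73
grip_force: 69.0
```

Emit:
step_arm(steps=[0,0,-0.5,0,0,0,-1,0,0,0,-1,0,0,0,-0.5,0,0,0,0,0])

```text
t: 33.85
tcp_pos: [0.4253, -0.3565, 0.0263]
tcp_rot: [0.967, 2.987, -0.001]
force: [-0.2, 0.6, -6.5]
opening: 0.733
grip_force: 67.8
```

Emit:
step_arm(steps=[0,0,0,0,0,0,0,0,0,0,0,0,0,0,0,0,0,0,0,0])

```text
t: 34.35
tcp_pos: [0.4247, -0.3559, 0.0251]
tcp_rot: [-0.967, -2.989, -0.0]
force: [0.4, 0.2, -6.6]
opening: 0.73
grip_force: 67.8
```

```bash
python3 go.py .561 .0097 .3 135
```

```text
t 34.35 tcp [ 0.4247 -0.3559  0.0251] yaw 144.16 turn 9.16 shift [ 16.23  35.49 -27.48] tilt [-3.e-04  3.e-04 -1.e+00] j7 1.11 F [ 0.4  0.2 -6.6] op 0.73 grip 67.8
```

Emit:
step_arm(steps=[0,0,-1.5,0,0,0,-3,0,0,0,-4,0,0,0,-4,0,0,0,-4,0])

```text
t: 34.85
tcp_pos: [0.4242, -0.3556, 0.1915]
tcp_rot: [-0.966, -2.988, -0.001]
force: [0.6, -0.7, -6.3]
opening: 0.731
grip_force: 68.7
```

Emit:
step_arm(steps=[0,0,-3.5,0,0,0,-2,0,0,0,0,3,0,0,0,3.2,0,0,0,3])

```text
t: 35.35
tcp_pos: [0.424, -0.3554, 0.245]
tcp_rot: [-1.206, -2.899, 0.0]
force: [0.0, -0.1, -5.7]
opening: 0.727
grip_force: 68.7
```

Emit:
step_arm(steps=[0.5,1,0,0,1,2.2,0,0,1.3,2.8,0,0,1.4,3,0,0,1.4,3,0,0])

```text
t: 35.85
tcp_pos: [0.4702, -0.229, 0.2451]
tcp_rot: [-1.2, -2.902, -0.001]
force: [1.0, 0.2, -7.4]
opening: 0.727
grip_force: 68.7
```

Emit:
step_arm(steps=[1.4,3,0,0,1.4,3,0,0,1.4,3,0,0,1.4,3,0,0,1.4,3,0,0])

```text
t: 36.35
tcp_pos: [0.5265, -0.0735, 0.2452]
tcp_rot: [-1.199, -2.903, -0.0]
force: [0.6, 0.5, -6.0]
opening: 0.729
grip_force: 68.7
```

Emit:
step_arm(steps=[1.3,3,0,0,1.2,2.6,0,0,0.7,1.7,0,0,0.4,1,0,0,0,0,0,0])

```text
t: 36.85
tcp_pos: [0.5599, 0.0107, 0.2452]
tcp_rot: [-1.196, -2.904, -0.002]
force: [-0.5, -0.5, -6.7]
opening: 0.732
grip_force: 68.7
```

Emit:
step_arm(steps=[0,0,0,0,0,0,0,0,0,0,0,0,0,0,0,0,0,0,0,0])

```text
t: 37.35
tcp_pos: [0.5601, 0.0075, 0.2454]
tcp_rot: [1.205, 2.901, -0.0]
force: [-0.4, -0.6, -6.6]
opening: 0.727
grip_force: 68.7
```

```bash
python3 go.py .561 .01 .148 135; python3 - <<'E'
from h import *
im,d,c=cap('wrist');P=pts(d,c);save(im,'w4.png')
for n in('scene',):
    im,d,c=cap(n);P=pts(d,c)
    m=(P[...,2]>.20)&(P[...,2]<.33)&(np.hypot(P[...,0]-.561,P[...,1]-.01)<.13)&(im.min(2)>110)
    q=P[m];A=np.c_[q[:,:2],np.ones(len(q))];k=np.linalg.lstsq(A,q[:,2],rcond=None)[0];print(m.sum(),k,(q[:,2]-A@k).std())
    save(im,'s4.png')
E
```

```text
t 37.35 tcp [0.5601 0.0075 0.2454] yaw 134.9 turn -0.1 shift [0.12 0.24 9.74] tilt [ 0.e+00 -1.e-04 -1.e+00] j7 0.43 F [-0.4 -0.6 -6.6] op 0.727 grip 68.7
3543 [ 0.01723257 -0.01626308  0.25749496] 0.003934049635088909
```

View pics/s4.png

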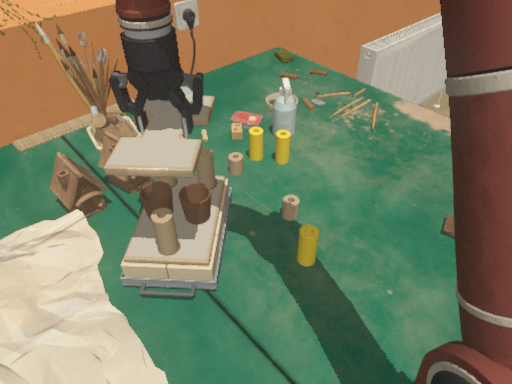

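The shelf hangs nearly level over the load and both short props are undisturbed at (235,163) and (290,207). I'll lower it slowly.

Emit:
step_arm(steps=[0.1,0.2,1,0,0,0,2,0,0,0,2,0,0,0,2,0,0,0,1,0])

```text
t: 37.95
tcp_pos: [0.5595, 0.01, 0.1629]
tcp_rot: [-1.202, -2.899, 0.003]
force: [-0.7, -0.3, -6.9]
opening: 0.733
grip_force: 68.6
```

Emit:
step_arm(steps=[0,0,0.5,0,0,0,0.3,0,0,0,0,0,0,0,0,0,0,0,0,0])

```text
t: 38.45
tcp_pos: [0.5614, 0.0102, 0.1581]
tcp_rot: [1.203, 2.9, 0.001]
force: [-0.1, 0.8, -5.8]
opening: 0.731
grip_force: 68.6
```

```bash
python3 go.py .561 .01 .148 135
```

```text
t 38.45 tcp [0.5614 0.0102 0.1581] yaw 134.94 turn -0.06 shift [ 0.02 -0.05  1.01] tilt [ 1.7e-03  2.0e-04 -1.0e+00] j7 0.36 F [-0.1  0.8 -5.8] op 0.731 grip 68.6
```

Emit:
step_arm(steps=[0,0,0.2,0,0,0,0.2,0,0,0,0.1,0,0,0,0,0,0,0,0,0])

```text
t: 38.95
tcp_pos: [0.5609, 0.0102, 0.1523]
tcp_rot: [-1.203, -2.902, -0.0]
force: [-0.5, -0.3, -6.7]
opening: 0.732
grip_force: 68.7
```

Emit:
step_arm(steps=[0,0,0.1,0,0,0,0.1,0,0,0,0,0,0,0,0,0,0,0,0,0])

```text
t: 39.45
tcp_pos: [0.5609, 0.0101, 0.1504]
tcp_rot: [1.204, 2.902, 0.0]
force: [-0.3, 0.4, -7.1]
opening: 0.732
grip_force: 68.7
```

Emit:
step_arm(steps=[0,0,0.1,0,0,0,0,0,0,0,0,0,0,0,0,0,0,0,0,0])

```text
t: 39.95
tcp_pos: [0.5609, 0.0101, 0.1493]
tcp_rot: [1.203, 2.902, 0.0]
force: [0.7, -0.1, -7.1]
opening: 0.729
grip_force: 68.7
```

Emit:
step_arm(steps=[0,0,0.1,0,0,0,0,0,0,0,0,0,0,0,0,0,0,0,0,0])

```text
t: 40.45
tcp_pos: [0.5609, 0.0102, 0.1484]
tcp_rot: [1.204, 2.902, 0.0]
force: [-0.5, 0.5, -6.6]
opening: 0.732
grip_force: 68.7
```

Emit:
step_arm(steps=[0,0,0.1,0,0,0,0,0,0,0,0,0,0,0,0,0,0,0,0,0])

```text
t: 40.95
tcp_pos: [0.5611, 0.0102, 0.148]
tcp_rot: [1.203, 2.901, 0.0]
force: [-2.5, -2.1, 2.8]
opening: 0.734
grip_force: 69.8
```

Contact made: the props now carry the shelf. I'll open gently.

Emit:
step_arm(steps=[0,0,0,0,0,0,0,0,0,0,0,0,0,0,0,0,0,0,0,0], jaw=0.78)

```text
t: 41.45
tcp_pos: [0.5611, 0.0102, 0.1474]
tcp_rot: [1.203, 2.902, 0.001]
force: [-0.5, -0.2, -0.5]
opening: 0.78
grip_force: 0.0
```

Emit:
step_arm(steps=[0,0,0,0,0,0,0,0,0,0,0,0,0,0,0,0,0,0,0,0], jaw=0.9)

```text
t: 41.95
tcp_pos: [0.5609, 0.0101, 0.1473]
tcp_rot: [-1.204, -2.902, -0.0]
force: [-0.2, 0.6, 0.0]
opening: 0.898
grip_force: 0.0
```

Emit:
step_arm(steps=[0,0,-0.5,0,0,0,-1,0,0,0,-2,0,0,0,-3,0,0,0,-4,0])

```text
t: 42.45
tcp_pos: [0.5599, 0.0099, 0.2529]
tcp_rot: [-1.202, -2.9, 0.002]
force: [0.5, 0.5, 0.3]
opening: 0.905
grip_force: 0.0
```

Emit:
step_arm(steps=[-2,-2,-1,0,-3,3,0,0,-3,-3,0,0,-3,-3,0,0,-3,-3,0,0])

```text
t: 42.95
tcp_pos: [0.6035, -0.1466, 0.2633]
tcp_rot: [1.201, 2.902, 0.001]
force: [0.8, -0.9, -0.3]
opening: 0.902
grip_force: 0.0
```

Emit:
step_arm(steps=[-3,-3,0,0,-3,-3,0,0,-3,-3,0,0,0,-3,0,0,0,0,0,0])

```text
t: 43.45
tcp_pos: [0.5784, -0.3009, 0.2625]
tcp_rot: [-1.218, -2.895, 0.008]
force: [-0.1, -0.2, 0.9]
opening: 0.902
grip_force: 0.0
```

```bash
python3 go.py .561 .01 .148 135; cat > chk.py <<'E'
from h import *
im,d,c=cap('top');P=pts(d,c)
m=(abs(P[...,2]-.168)<.01)&(np.hypot(P[...,0]-.561,P[...,1]-.01)<.15);q=P[m]
A=np.c_[q[:,:2],np.ones(len(q))];k=np.linalg.lstsq(A,q[:,2],rcond=None)[0]
print(m.sum(),'top z',q[:,2].mean(),'slope',k[:2],cv2.minAreaRect((q[:,:2]*1000).astype(np.float32)))
for x,y in[(.6586,-.2083),(.4614,-.198)]:
    mm=(abs(P[...,2]-.0437)<.006)&(np.hypot(P[...,0]-x,P[...,1]-y)<.04);w=P[mm];print('short',len(w),w.mean(0) if len(w) else '')
save(cv2.resize(im[90:300,90:400],None,fx=2.5,fy=2.5),'t5.png')
im,d,c=cap('scene');save(cv2.resize(im[110:310,80:340],None,fx=3,fy=3),'s5.png')
E
python3 chk.py
```

```text
t 43.45 tcp [ 0.5784 -0.3009  0.2625] yaw 134.37 turn -0.63 shift [23.23 20.81 11.32] tilt [-0.0027 -0.0042 -1.    ] j7 0.95 F [-0.1 -0.2  0.9] op 0.902 grip 0.0
6600 top z 0.1669166755325705 slope [0.00211117 0.00265771] ((559.4593505859375, 10.103073120117188), (131.2177276611328, 220.22079467773438), 44.92213439941406)
short 181 [ 0.65782525 -0.20821955  0.04318526]
short 177 [ 0.46111375 -0.19804193  0.04396802]
```

View pics/s5.png

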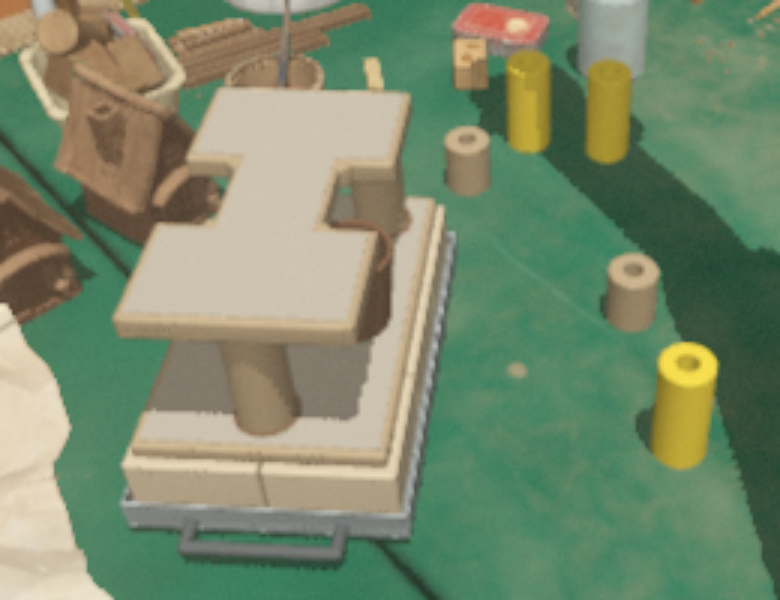

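View pics/t5.png

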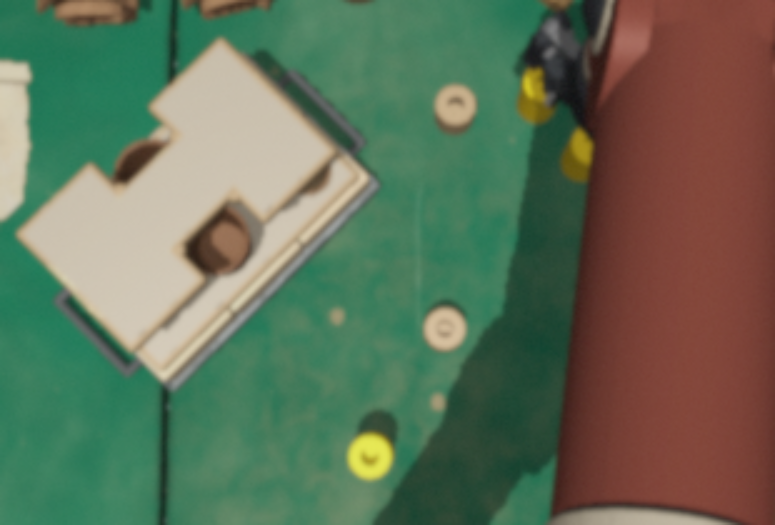

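The shelf is level (0.2° slope) with its top at 167 mm, centred at (559.5,10) and aligned to the hearth at 45°. The cups and short props are where they were, and the arm is clear.

Emit:
step_arm(steps=[0,0,0,0,0,0,0,0,0,0,0,0,0,0,0,0,0,0,0,0])

```text
t: 44.05
tcp_pos: [0.5821, -0.2935, 0.2623]
tcp_rot: [-1.202, -2.902, -0.0]
force: [0.6, -0.4, 0.9]
opening: 0.899
grip_force: 0.0
```

```bash
python3 -c "
from workcell import env
print(env.hand_in())"
```

```text
the job is handed in; nothing more can be done
None
```

The job is handed in at about 44 s, with no verdict returned: the three tall props stand on their marks (measured within 2 mm), the notched shelf lies level and squarely centred on them, and the cups and short props look undisturbed.

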